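# Strip the change gears off the stud and put the set away

## Task

Take apart the stack on the change-gear stud - a collar and three gears - and put each piece away in the gear tray: every gear flat, hub up, in the round recess made for its size, and the collar upright in the smallest recess. Let go of each piece and leave all four fully seated in their own recesses.

Things in the scene. Friction and masses are not known exactly. Their poses are not given: they have to be found in the camera images.
- gear_arm: fixed dark green cast change-gear arm lying on the bench, 12 mm thick, reaching 205 mm from its upright stud along its +x. Origin: on the stud's axis at bench height, z up. Stud 11 mm across, shoulder at z = 16 mm, end at z = 68 mm. On it from the bottom: large, medium, small gear, collar (top at z = 74 mm); they slip straight up off it with 1.7 mm play all round.
- gear_large: steel spur gear, largest, bottom of the stack: 68 teeth, 70 mm across the teeth, toothed face 6 mm high, and above it a plain round hub 24 mm across and 10 mm high (whole height 16 mm), bore 14.5 mm. Loose. Origin: on its axis, at the underside; z along the axis, hub up. Grip it by the hub, fingertips just above the teeth.
- gear_medium: steel spur gear, middle one: 52 teeth, 54 mm across the teeth, toothed face 6 mm high, and above it a plain round hub 24 mm across and 10 mm high (whole height 16 mm), bore 14.5 mm. Loose. Origin: on its axis, at the underside; z along the axis, hub up. Grip it by the hub, fingertips just above the teeth.
- gear_small: steel spur gear, smallest gear, just under the collar: 36 teeth, 38 mm across the teeth, toothed face 6 mm high, and above it a plain round hub 24 mm across and 10 mm high (whole height 16 mm), bore 14.5 mm. Loose. Origin: on its axis, at the underside; z along the axis, hub up. Grip it by the hub, fingertips just above the teeth.
- collar: plain dark steel collar, 24 mm across, 10 mm high, bore 14.5 mm, on top of the stack (the stud's end is 6 mm below the collar's top). Loose. Origin: on its axis, at the underside; z along the axis, up.
- nest_large: one of six wooden blocks, 94 x 94 x 30 mm, grey felt in the recess, in a low fixed steel tray (rim 32 mm above the bench), mixed at each start; two others already hold gears. Origin: centre of its underside, 2 mm above the bench; z up. This one has a round recess 84 mm across, 5 mm deep, central in its top (floor 25 mm above the origin): for the 70 mm gear, whose face ends 1 mm proud.
- nest_medium: one of six wooden blocks, 94 x 94 x 30 mm, grey felt in the recess, in a low fixed steel tray (rim 32 mm above the bench), mixed at each start; two others already hold gears. Origin: centre of its underside, 2 mm above the bench; z up. This one has a round recess 68 mm across, 5 mm deep, central in its top (floor 25 mm above the origin): for the 54 mm gear, whose face ends 1 mm proud.
- nest_small: one of six wooden blocks, 94 x 94 x 30 mm, grey felt in the recess, in a low fixed steel tray (rim 32 mm above the bench), mixed at each start; two others already hold gears. Origin: centre of its underside, 2 mm above the bench; z up. This one has a round recess 52 mm across, 5 mm deep, central in its top (floor 25 mm above the origin): for the 38 mm gear, whose face ends 1 mm proud.
- nest_collar: one of six wooden blocks, 94 x 94 x 30 mm, grey felt in the recess, in a low fixed steel tray (rim 32 mm above the bench), mixed at each start; two others already hold gears. Origin: centre of its underside, 2 mm above the bench; z up. This one has the smallest round recess, 37 mm across, 5 mm deep, central in its top (floor 25 mm above the origin): for the collar, which ends 5 mm proud.
Things that resemble listed ones, but are neither listed nor needed, are in the scene too. What is shaped like the gear_small but black, brown or yellow is not meant.

How it is judged (in metres and radians):
At the end, for the whole second after the job is handed in: Each of the three gears and the collar lies on the floor of the recess of its own block (axis within 10 mm of the block's centre, underside within 2.5 mm of the recess floor), right way up within 0.08 rad and at rest (horizontal distance between gear_large and nest_large below 0.01 m and z of gear_large in the frame of nest_large between 0.0225 and 0.0275 m and angle between each of gear_large, gear_medium, gear_small, collar's own z axis and vertical below 0.08 rad and linear speed of each of gear_large, gear_medium, gear_small, collar below 0.02 m/s and angular speed of each of gear_large, gear_medium, gear_small, collar below 0.2 rad/s and horizontal distance between gear_medium and nest_medium below 0.01 m and z of gear_medium in the frame of nest_medium between 0.0225 and 0.0275 m and horizontal distance between gear_small and nest_small below 0.01 m and z of gear_small in the frame of nest_small between 0.0225 and 0.0275 m and horizontal distance between collar and nest_collar below 0.01 m and z of collar in the frame of nest_collar between 0.0225 and 0.0275 m); the robot touches nothing.
It also fails if it takes over 99 s, if anything falls off the work surface, if the arm or the gripper's body presses on something with over 40 N, if the wrist force passes 120 N, or if a joint passes its speed limit or range.

## Robot

A 7-joint arm with a two-finger parallel gripper is mounted at the origin on the work surface; the furniture and walls round the work are solid. World frame = base frame: x ahead of the robot, y to its left, z up, the work surface at z = 0. Lengths are in m, angles in degrees, forces in N, time in s.
With the tool pointing down it reaches from about 0.425 to 0.875 m from the base axis. Payload 4.7 kg.
Tool frame: the origin (TCP) lies between the finger pads; the fingertips stand 8 mm ahead of it and the grasp point (between the pads) lies 11 mm behind it (env.tip_extent is the distance from the TCP to the fingertips, in m); z points along the fingers, y is the line along which they close (so a half turn about z gives the same grasp; the last joint's range is limited). The gripper opens to 87 mm and grips with 3 to 60 N. Pads are 19 mm wide; open, the fingers measure 117 mm over their backs; the gripper's body (75 mm by 190 mm) begins 51 mm behind the grasp point.
Start: joints at [69.964, 18.392, -4.016, 83.108, 1.295, 78.541, -3.26], TCP at [0.231, -0.607, 0.231] pointing down, gripper open.
Joint ranges: [-163.93, 163.93], [-17.29, 119.83], [-79.2, 71.16], [3.27, 140.29], [-89.18, 269.18], [5.43, 117.66], [-154.24, 154.24]. Speed limits (degrees/s): [147.25, 147.25, 180, 180, 180, 180, 180].

## Interface

Orientations are given as [roll, pitch, yaw] about the fixed x, y, z axes, in that order (R = Rz(yaw) Ry(pitch) Rx(roll)).
In Python, from cell import sensors, vision, workorder, env gives the robot as it stands.
- The arm moves only by the tool drive_tool, never from a script. Its argument "moves" is a list of rows, each an object of numbers: "x", "y", "z": the shift along the tool's x, y, z in mm; "rx", "ry", "rz": the turn, a rotation vector about the tool's x, y, z in rad; "fingers": the closure, from -1 (fully open) to 1 (shut). In form: [{"x": .., "y": .., "z": .., "rx": .., "ry": .., "rz": .., "fingers": ..}, ...]. A call has 1 to 20 rows; each row is the pose to reach, as a shift and turn from the pose commanded when the call began, along the tool's axes at that moment; what a row does not reach only later rows make up. A row lasts 1/8 s, in which the tool goes at most 62.5 mm and 10.7 degrees, less where a joint would pass 70% of its speed; a pose out of reach is approached as far as the arm can. A call with a gripper value outside its range is refused whole. The fingers move at their own pace and stop on an object; "force" is the grip in N (left out, the last holds). Time passes only in rows, so rows that repeat a pose let the fingers close. It gives the time, the measured TCP pose, the force, the opening and the grip force at its end, in the units of the state.
- sensors.get_obs(): the state, without advancing time (a new reading comes with each control period).
- vision.read_camera(name): name is "scene" or "side" or "wrist"; returns a dict with "image" (384x512x3 uint8, red, green, blue), "fx", "fy", "cx", "cy" (pixels), "R" (3x3) and "t" (3): a world point X has camera coordinates R X + t. Camera axes: x right, y down, z forward; pixel columns grow to the right and rows downward; lengths in m; the calibration is good to about 2 mm. A picture is of the moment at which its call begins. There is no depth.
- workorder.sign_off(): hands the job in; it is judged then, once.
The state is a dict: "time_s": time; "qpos": joint angles; "joint_velocities": joint speeds; "effort": joint torques, N m; "tool_pos": TCP position; "tool_rot": TCP orientation; "force": force on the tool from outside, world axes, zero at the start; "wrist_torque": the same for the moment, N m; "grip_width": finger opening in m; "grasp_force": force on a finger pad.
Only numpy, scipy, OpenCV 4.12 (cv2) and the standard library are available. Lean on these libraries where they do the work, as an engineer would, in place of code of your own. Each camera call takes 0.05 s, during which the arm holds its last target. There are 200 camera calls.

## Working session

There is one attempt and no reset: what is moved stays moved. The work goes in short steps, Python scripts to look and compute and a tool call to move; the robot and the scene stay as the last step left them, time stands still between calls to the robot, and variables do not carry over. Pictures are saved under pics/ and viewed, at most 14 in all, crops included, and the job is handed in when it is done.

Besides the shell and the picture viewer there is one more tool, called after ">>>" by a JSON object that holds its "method" and its "body", one argument or row to a line. drive_tool: Moves the arm, as the interface text tells. Its arguments: {"type":"object","properties":{"moves":{"type":"array"},"force":{"type":"number"}},"required":["moves"]}

```bash
mkdir -p pics; python3 - <<'E'
from cell import sensors, vision
import cv2,pickle
o=sensors.get_obs();print(o)
D={}
for n in("scene","side"):
    c=vision.read_camera(n);D[n]=c;print(n,c["fx"],c["R"],c["t"])
    cv2.imwrite(f"pics/{n}0.png",cv2.resize(c["image"][:,:,::-1],(800,600),interpolation=cv2.INTER_CUBIC))
pickle.dump(D,open("cams.pkl","wb"))
E
```

```text
{'time_s': 0.0, 'qpos': array([69.96300145, 18.44054283, -4.01542798, 83.17597577,  1.29579042,
       78.53804233, -3.25971402]), 'joint_velocities': array([ 0.06379763, -0.00304715, -0.03461789,  0.01474849,  0.02528916,
        0.0554755 , -0.00985   ]), 'effort': array([-9.14632728e-04, -4.91288280e+01, -4.04120665e-01, -3.12534535e+01,
       -6.41111028e-02,  4.37076890e-02,  1.39880594e-04]), 'tool_pos': array([ 0.2310544 , -0.60697932,  0.22943524]), 'tool_rot': array([-1.79890724e+02,  6.44772312e-03,  2.08471238e+01]), 'force': array([-0.04009533,  0.69436312, -0.02479546]), 'wrist_torque': array([0.09725969, 0.04428684, 0.01602754]), 'grasp_force': 0.0, 'grip_width': 0.08719549531578134}
scene 490.51027946233427 [[ 0.73383206 -0.67879411  0.02700132]
 [-0.24955222 -0.30632812 -0.9186331 ]
 [ 0.631834    0.66738418 -0.39418797]] [-0.37784091  0.19638489  0.72917315]
side 497.4166228435549 [[ 0.95479646 -0.29717564  0.00709585]
 [-0.18172313 -0.60241692 -0.77721976]
 [ 0.23524544  0.7407972  -0.62918923]] [-0.49582236  0.15194468  1.28209581]
```

View pics/scene0.png

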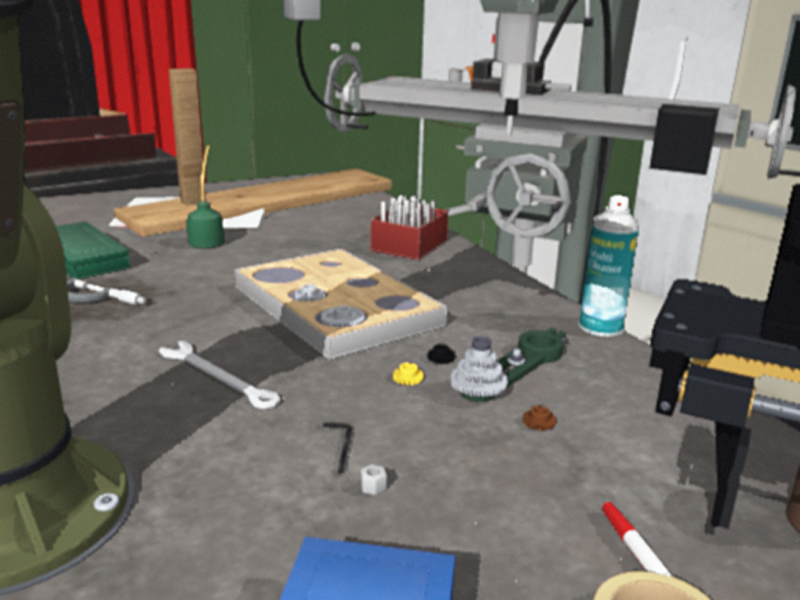

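View pics/side0.png

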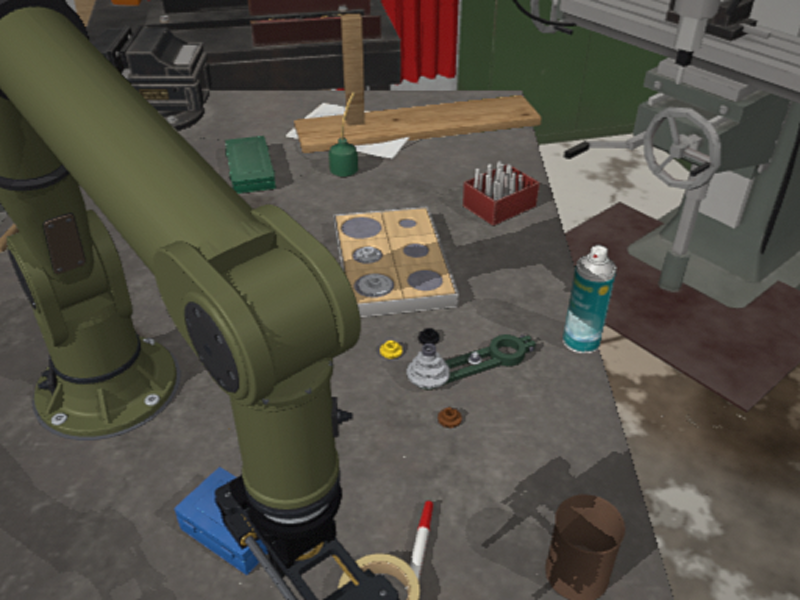

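The scene picture (800x600) shows the stack at (480,365), with the collar on top at (481,345). Possible confusions are the yellow (408,374), black (441,353) and brown (540,417) gears, and the gears already in the tray at (307,293) and (341,316). I choose the grey stack on the green arm. The empty recesses are at (277,274), (330,264), (363,283) and (397,302). I'll check both in close crops.

```bash
python3 - <<'E'
import pickle,cv2,numpy as np
D=pickle.load(open("cams.pkl","rb"))
a=D["scene"]["image"][155:260,145:365,::-1]; b=D["side"]["image"][125:255,205:355,::-1]
cv2.imwrite("pics/c1.png",cv2.resize(a,None,fx=3.6,fy=3.6,interpolation=cv2.INTER_CUBIC))
cv2.imwrite("pics/c2.png",cv2.resize(b,None,fx=4.6,fy=4.6,interpolation=cv2.INTER_CUBIC))
E
```

```text
(no output)
```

View pics/c1.png

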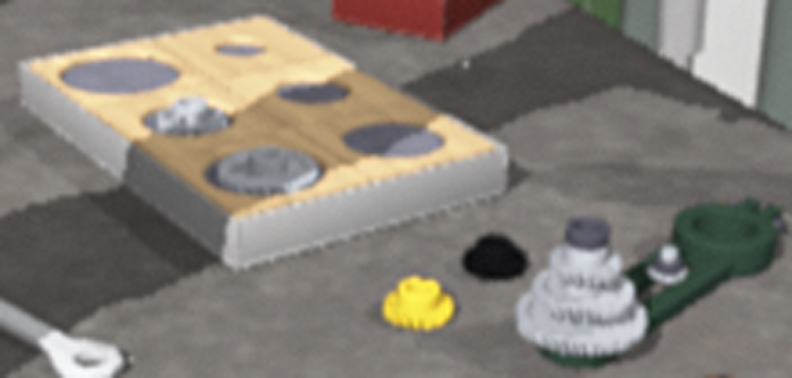

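View pics/c2.png

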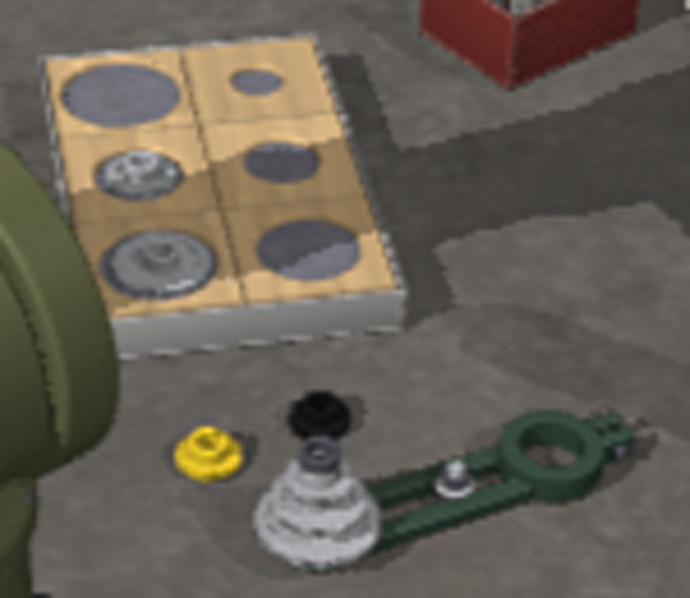

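The crops confirm the choice: the collar and three grey gears sit on the stud, at c1 (585,230) and c2 (320,455). The empty recesses in c2, by size, are large (121,95), medium (308,249), small (283,161) and collar (256,82). The filled ones are (138,175) and (160,263).

```bash
cat > h.py <<'E'
import pickle,numpy as np
from scipy.optimize import least_squares
def proj(c,X):
    p=np.atleast_2d(X)@c["R"].T+c["t"]; return np.c_[c["fx"]*p[:,0]/p[:,2]+c["cx"],c["fy"]*p[:,1]/p[:,2]+c["cy"]]
def ray(c,uv,z):
    d=c["R"].T@[(uv[0]-c["cx"])/c["fx"],(uv[1]-c["cy"])/c["fy"],1]; o=-c["R"].T@c["t"]
    return o+d*(z-o[2])/d[2]
E
python3 - <<'E'
from h import *
D=pickle.load(open("cams.pkl","rb"));S,T=D["scene"],D["side"]
A=lambda p:np.array(p)/3.6+[145,155]
B=lambda p:np.array(p)/4.6+[205,125]
s=[A(p) for p in[(120,75),(241,49),(313,92),(394,140)]]
t=[B(p) for p in[(121,95),(256,82),(283,161),(308,249)]]
for a,b,n in zip(s,t,"L C S M".split()): print(n,ray(S,a,.032).round(4),ray(T,b,.032).round(4))
# widths in side
for n,(u0,u1,v) in dict(L=(62,180,95),C=(230,283,82),S=(244,320,161),M=(257,360,249)).items():
    print(n,np.linalg.norm(ray(T,B((u0,v)),.032)-ray(T,B((u1,v)),.032)).round(4))
# collar top ellipse centre
print("collar",ray(S,A((587,224)),.074).round(4),ray(T,B((320,446)),.074).round(4))
# large-gear underside/teeth extents at z~.019
print("large",ray(S,A((582,318)),.020).round(4),ray(T,B((317,515)),.022).round(4))
print("armring",ray(S,A((727,225)),.015).round(4),ray(T,B((553,447)),.012).round(4))
def f(p):
    c,sn=np.cos(p[2]),np.sin(p[2]);g=[(-1,1),(-1,0),(0,0),(1,0)]
    X=[(p[0]+.094*(c*i-sn*j),p[1]+.094*(sn*i+c*j),.032) for i,j in [(-1,-1),(-1,0),(0,0),(1,0)]]
    return X
for sg in (1,-1):
    F=lambda p:[(p[0]+.094*(np.cos(p[2])*i-np.sin(p[2])*j*sg),p[1]+.094*(np.sin(p[2])*i+np.cos(p[2])*j*sg),.032) for i,j in [(-1,-1),(-1,0),(0,0),(1,0)]]
    r=min((least_squares(lambda p:np.r_[(proj(S,F(p))-s).ravel(),(proj(T,F(p))-t).ravel()],[.5,0,y0]) for y0 in(0,1.5,3,-1.5)),key=lambda r:r.cost)
    print(r.cost,r.x,np.round(F(r.x),4),r.fun.round(1))
E
```

```text
L [0.5008 0.2749 0.032 ] [0.5074 0.2793 0.032 ]
C [0.5971 0.2635 0.032 ] [0.602  0.2678 0.032 ]
S [0.5839 0.1674 0.032 ] [0.5912 0.1726 0.032 ]
M [0.5712 0.072  0.032 ] [0.5773 0.0771 0.032 ]
L 0.0819
C 0.0371
S 0.0508
M 0.0655
collar [ 0.5083 -0.1449  0.074 ] [ 0.511  -0.1415  0.074 ]
large [ 0.5063 -0.148   0.02  ] [ 0.5104 -0.1421  0.022 ]
armring [ 0.6666 -0.1214  0.015 ] [ 0.6642 -0.1192  0.012 ]
3.7703991419697225 [ 0.58766251  0.17150556 -1.689907  ] [[0.5055 0.276  0.032 ]
 [0.5988 0.2648 0.032 ]
 [0.5877 0.1715 0.032 ]
 [0.5765 0.0782 0.032 ]] [ 1.3 -0.6  0.2 -0.3  0.1 -0.8 -0.1 -1.4 -0.3  0.7 -0.7  0.7 -1.   0.4
 -0.4 -0.2]
1418.6000324531626 [0.5716483  0.16728339 5.54891935] [[0.5649 0.3    0.032 ]
 [0.5019 0.2303 0.032 ]
 [0.5716 0.1673 0.032 ]
 [0.6414 0.1043 0.032 ]] [ 15.1  -8.4 -22.7  12.3  -3.9   1.2  12.4 -11.3  15.5  -6.3 -27.1  11.6
  -5.6   2.1  17.5  -9.2]
```

>>> {"method": "drive_tool", "body": {
  "moves": [
    {"x": 426,"y": -334,"z": 0,"rz": 0.363,"fingers": -1},
    {"x": 426,"y": -334,"z": 0,"rz": 0.363,"fingers": -1},
    {"x": 426,"y": -334,"z": 0,"rz": 0.363,"fingers": -1},
    {"x": 426,"y": -334,"z": 0,"rz": 0.363,"fingers": -1},
    {"x": 426,"y": -334,"z": 0,"rz": 0.363,"fingers": -1},
    {"x": 426,"y": -334,"z": 0,"rz": 0.363,"fingers": -1},
    {"x": 426,"y": -334,"z": 0,"rz": 0.363,"fingers": -1},
    {"x": 426,"y": -334,"z": 0,"rz": 0.363,"fingers": -1},
    {"x": 426,"y": -334,"z": 0,"rz": 0.363,"fingers": -1},
    {"x": 426,"y": -334,"z": 0,"rz": 0.363,"fingers": -1},
    {"x": 426,"y": -334,"z": 0,"rz": 0.363,"fingers": -1},
    {"x": 426,"y": -334,"z": 0,"rz": 0.363,"fingers": -1},
    {"x": 426,"y": -334,"z": 0,"rz": 0.363,"fingers": -1}
  ]
}}

```text
invalid input at $.moves[0]: expected keys x, y, z, rx, ry, rz, fingers
```

```bash
python3 - <<'E'
from cell import sensors, vision
import cv2,pickle
o=sensors.get_obs();print(o["tool_pos"],o["tool_rot"],o["qpos"])
D={}
for n in ("wrist","side","scene"): D[n]=vision.read_camera(n)
c=D["wrist"];print(c["fx"],c["R"],c["t"])
cv2.imwrite("pics/w1.png",cv2.resize(c["image"][:,:,::-1],(800,600),interpolation=cv2.INTER_CUBIC))
pickle.dump(D,open("cams2.pkl","wb"))
E
```

```text
[ 0.23105567 -0.60704384  0.22956813] [-1.79902768e+02  6.04215385e-03  2.08447523e+01] [69.96313815 18.43532418 -4.01290853 83.16752106  1.29484874 78.53959633
 -3.25918137]
274.37007973301866 [[ 0.35616318 -0.93442093 -0.00230668]
 [-0.89951146 -0.34352349  0.26994582]
 [-0.25303542 -0.09406987 -0.96287275]] [-0.64916409 -0.03298069  0.39127271]
```

View pics/w1.png

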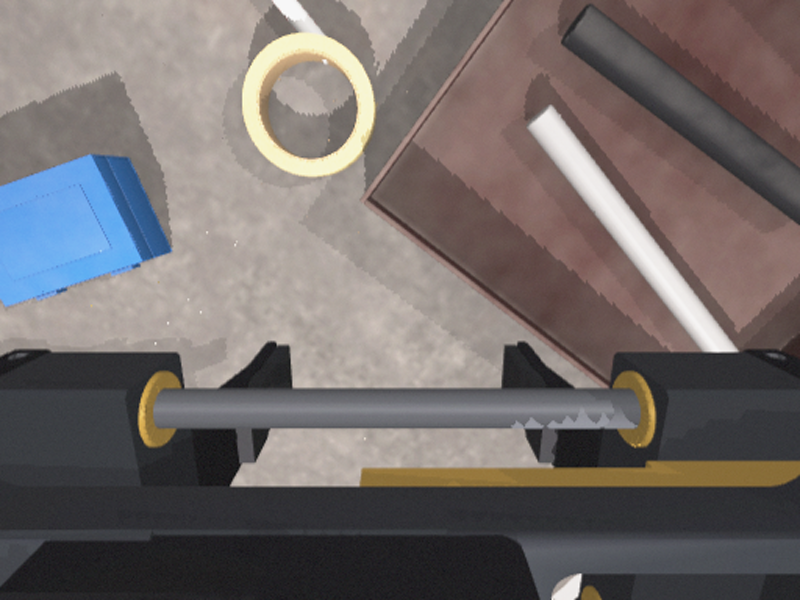

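The call was refused because every key is needed. This wrist view only shows the tape roll (310,105), the blue box and the fingers at (270,400) and (530,400). The top of the image is tool +x.

>>> {"method": "drive_tool", "body": {
  "moves": [
    {"x": 426,"y": -334,"z": 0,"rx": 0,"ry": 0,"rz": 0.363,"fingers": -1},
    {"x": 426,"y": -334,"z": 0,"rx": 0,"ry": 0,"rz": 0.363,"fingers": -1},
    {"x": 426,"y": -334,"z": 0,"rx": 0,"ry": 0,"rz": 0.363,"fingers": -1},
    {"x": 426,"y": -334,"z": 0,"rx": 0,"ry": 0,"rz": 0.363,"fingers": -1},
    {"x": 426,"y": -334,"z": 0,"rx": 0,"ry": 0,"rz": 0.363,"fingers": -1},
    {"x": 426,"y": -334,"z": 0,"rx": 0,"ry": 0,"rz": 0.363,"fingers": -1},
    {"x": 426,"y": -334,"z": 0,"rx": 0,"ry": 0,"rz": 0.363,"fingers": -1},
    {"x": 426,"y": -334,"z": 0,"rx": 0,"ry": 0,"rz": 0.363,"fingers": -1},
    {"x": 426,"y": -334,"z": 0,"rx": 0,"ry": 0,"rz": 0.363,"fingers": -1},
    {"x": 426,"y": -334,"z": 0,"rx": 0,"ry": 0,"rz": 0.363,"fingers": -1},
    {"x": 426,"y": -334,"z": 0,"rx": 0,"ry": 0,"rz": 0.363,"fingers": -1},
    {"x": 426,"y": -334,"z": 0,"rx": 0,"ry": 0,"rz": 0.363,"fingers": -1},
    {"x": 426,"y": -334,"z": 0,"rx": 0,"ry": 0,"rz": 0.363,"fingers": -1},
    {"x": 426,"y": -334,"z": 0,"rx": 0,"ry": 0,"rz": 0.363,"fingers": -1}
  ]
}}

```text
time_s: 2.0
tool_pos: [0.5103, -0.1444, 0.2306]
tool_rot: [180.0, -0.0, -0.0]
force: [-0.7, -0.0, -0.8]
grip_width: 0.0871
grasp_force: 0.0
```

```bash
python3 - <<'E'
from cell import sensors, vision
import cv2,pickle
o=sensors.get_obs();print(o["tool_pos"],o["tool_rot"],o["qpos"])
D={}
for n in ("wrist","side","scene"): D[n]=vision.read_camera(n)
c=D["wrist"];print(c["fx"],c["R"],c["t"])
cv2.imwrite("pics/w2.png",cv2.resize(c["image"][:,:,::-1],(800,600),interpolation=cv2.INTER_CUBIC))
pickle.dump(D,open("cams2.pkl","wb"))
E
```

```text
[ 0.51031387 -0.14443294  0.23059926] [ 1.79986669e+02 -4.89391993e-03 -2.58434670e-02] [ 37.03120913   5.11468979 -25.45075475  99.34526269   2.27490144
  76.03723132 -78.90569798]
274.37007973301866 [[-1.45927150e-04 -9.99999865e-01 -4.99619145e-04]
 [-9.62835700e-01  5.56283825e-06  2.70087793e-01]
 [-2.70087753e-01  5.20464290e-04 -9.62835570e-01]] [-0.14433559  0.45874406  0.52878305]
```

View pics/w2.png

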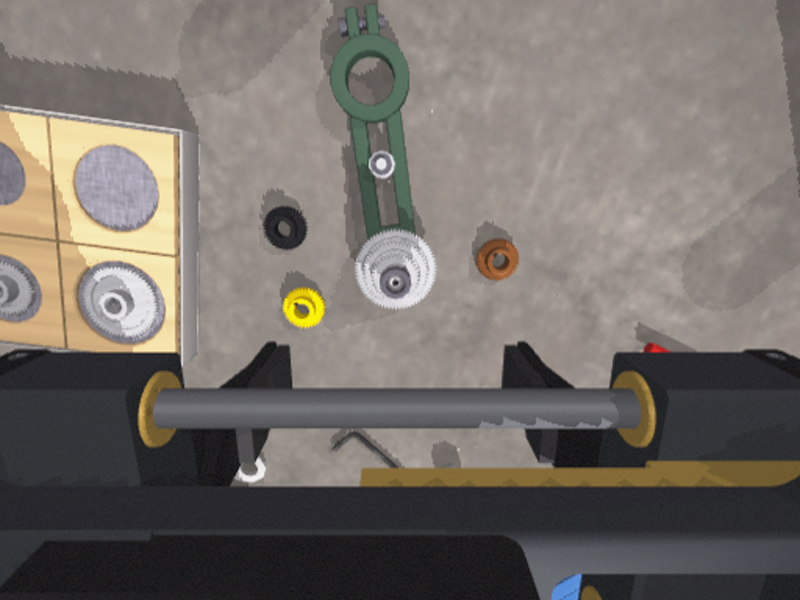

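The wrist view shows the collar at (396,284), the large gear around (396,268), the medium recess (empty) at (116,188), and the black, yellow and brown gears clear of the stack.

```bash
python3 - <<'E'
from h import *
W=pickle.load(open("cams2.pkl","rb"))["wrist"]
for n,u,v,z in[("collar",396,283,.074),("large",395.5,268.5,.022),("medrec",116,188,.032),("black",285,228,.01),("bolt",381,164,.02)]:
    print(n,ray(W,(u*.64,v*.64),z).round(4))
E
```

```text
collar [ 0.5101 -0.1443  0.074 ]
large [ 0.5105 -0.1438  0.022 ]
medrec [0.5779 0.0791 0.032 ]
black [ 0.5439 -0.0478  0.01  ]
bolt [ 0.5966 -0.1321  0.02  ]
```

>>> {"method": "drive_tool", "body": {
  "moves": [
    {"x": 0,"y": 0,"z": 60,"rx": 0,"ry": 0,"rz": 0,"fingers": -0.1},
    {"x": 0,"y": 0,"z": 110,"rx": 0,"ry": 0,"rz": 0,"fingers": -0.1},
    {"x": 0,"y": 0,"z": 135,"rx": 0,"ry": 0,"rz": 0,"fingers": -0.1},
    {"x": 0,"y": 0,"z": 145,"rx": 0,"ry": 0,"rz": 0,"fingers": -0.1},
    {"x": 0,"y": 0,"z": 152,"rx": 0,"ry": 0,"rz": 0,"fingers": -0.1},
    {"x": 0,"y": 0,"z": 152,"rx": 0,"ry": 0,"rz": 0,"fingers": -0.1},
    {"x": 0,"y": 0,"z": 152,"rx": 0,"ry": 0,"rz": 0,"fingers": -0.1}
  ],
  "force": 25
}}

```text
time_s: 3.02
tool_pos: [0.5114, -0.144, 0.0796]
tool_rot: [180.0, -0.1, 0.0]
force: [-0.3, -0.4, 0.3]
grip_width: 0.0483
grasp_force: 0.0
```

>>> {"method": "drive_tool", "body": {
  "moves": [
    {"x": 0,"y": 0,"z": 1,"rx": 0,"ry": 0,"rz": 0,"fingers": -0.1},
    {"x": 0,"y": 0,"z": 1,"rx": 0,"ry": 0,"rz": 0,"fingers": 1},
    {"x": 0,"y": 0,"z": 1,"rx": 0,"ry": 0,"rz": 0,"fingers": 1},
    {"x": 0,"y": 0,"z": 1,"rx": 0,"ry": 0,"rz": 0,"fingers": 1},
    {"x": 0,"y": 0,"z": 1,"rx": 0,"ry": 0,"rz": 0,"fingers": 1}
  ],
  "force": 25
}}

```text
time_s: 3.65
tool_pos: [0.5105, -0.1438, 0.0776]
tool_rot: [180.0, 0.0, 0.0]
force: [0.6, 0.8, -0.1]
grip_width: 0.022
grasp_force: 25.0
```

>>> {"method": "drive_tool", "body": {
  "moves": [
    {"x": 0,"y": 0,"z": -15,"rx": 0,"ry": 0,"rz": 0,"fingers": 1},
    {"x": 0,"y": 0,"z": -50,"rx": 0,"ry": 0,"rz": 0,"fingers": 1},
    {"x": 0,"y": 0,"z": -80,"rx": 0,"ry": 0,"rz": 0,"fingers": 1},
    {"x": 10,"y": -45,"z": -80,"rx": 0,"ry": 0,"rz": 0,"fingers": 1},
    {"x": 20,"y": -95,"z": -80,"rx": 0,"ry": 0,"rz": 0,"fingers": 1},
    {"x": 32,"y": -150,"z": -80,"rx": 0,"ry": 0,"rz": 0,"fingers": 1},
    {"x": 45,"y": -205,"z": -80,"rx": 0,"ry": 0,"rz": 0,"fingers": 1},
    {"x": 58,"y": -260,"z": -80,"rx": 0,"ry": 0,"rz": 0,"fingers": 1},
    {"x": 70,"y": -315,"z": -80,"rx": 0,"ry": 0,"rz": 0,"fingers": 1},
    {"x": 80,"y": -365,"z": -80,"rx": 0,"ry": 0,"rz": 0,"fingers": 1},
    {"x": 89,"y": -410,"z": -80,"rx": 0,"ry": 0,"rz": 0,"fingers": 1},
    {"x": 89,"y": -410,"z": -80,"rx": 0,"ry": 0,"rz": 0,"fingers": 1},
    {"x": 89,"y": -410,"z": -80,"rx": 0,"ry": 0,"rz": 0,"fingers": 1},
    {"x": 89,"y": -410,"z": -80,"rx": 0,"ry": 0,"rz": 0,"fingers": 1}
  ]
}}

```text
time_s: 5.4
tool_pos: [0.5998, 0.2642, 0.1578]
tool_rot: [179.9, -0.0, -0.1]
force: [0.4, 0.8, -0.5]
grip_width: 0.022
grasp_force: 25.0
```

```bash
python3 - <<'E'
from cell import sensors, vision
import cv2,pickle,numpy as np
o=sensors.get_obs();print(o["tool_pos"],o["tool_rot"],o["qpos"])
D={}
for n in ("wrist","side","scene"): D[n]=vision.read_camera(n)
a=cv2.resize(D["wrist"]["image"],(500,375)); b=cv2.resize(D["side"]["image"][80:230,150:350],(300,225))
im=np.zeros((600,800,3),np.uint8); im[:384,:512]=D["wrist"]["image"]; im[384:600,:288]=cv2.resize(D["side"]["image"][100:208,180:324],(288,216)); im[384:600,300:780]=cv2.resize(D["scene"]["image"][140:248,130:370],(480,216))
cv2.imwrite("pics/w3.png",im[:,:,::-1])
pickle.dump(D,open("cams3.pkl","wb"))
E
```

```text
[0.59980615 0.26423159 0.15779231] [ 1.79924833e+02 -2.85683468e-02 -1.00937406e-01] [   2.03734      25.77640774  -37.2707901    86.55612019   16.05964408
   73.0848479  -127.2775578 ]
```

View pics/w3.png

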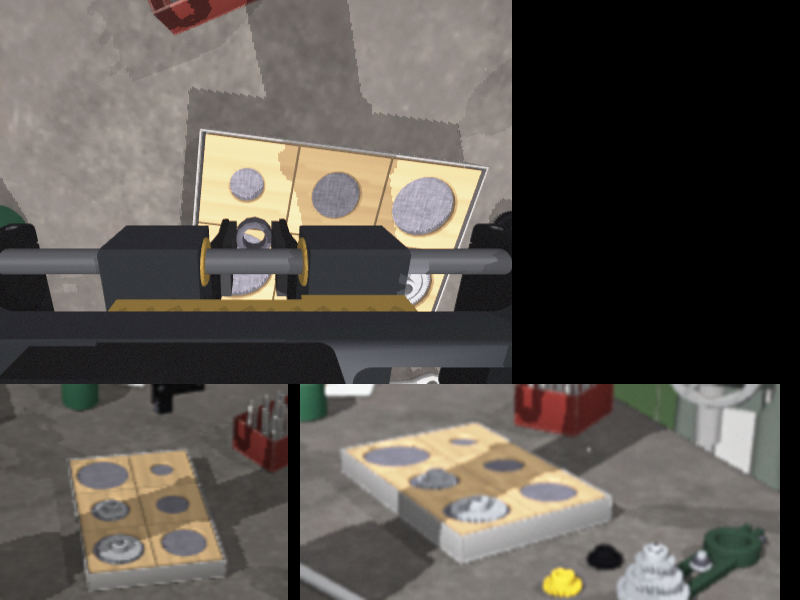

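The wrist view shows the collar held at (254,238), the collar recess at (247,184), small at (336,195) and medium at (423,206). The stack in the scene crop is now three gears.

```bash
python3 - <<'E'
from h import *
W=pickle.load(open("cams3.pkl","rb"))["wrist"]
for n,u,v,z in[("C",247,184,.032),("S",336,195,.032),("M",423,206,.032),("held",254,233,.153)]:
    print(n,ray(W,(u,v),z).round(4))
E
```

```text
C [0.604 0.271 0.032]
S [0.5917 0.1763 0.032 ]
M [0.5792 0.0816 0.032 ]
held [0.6023 0.2639 0.153 ]
```

```bash
cat >> h.py <<'E'
def fit():
    D=pickle.load(open("cams.pkl","rb"));S,T=D["scene"],D["side"];W2=pickle.load(open("cams2.pkl","rb"))["wrist"];W3=pickle.load(open("cams3.pkl","rb"))["wrist"]
    A=lambda p:np.array(p)/3.6+[145,155]
    B=lambda p:np.array(p)/4.6+[205,125]
    O=[]
    for k,a,b in zip("LCSM",[(120,75),(241,49),(313,92),(394,140)],[(121,95),(256,82),(283,161),(308,249)]): O+=[(S,k,A(a)),(T,k,B(b))]
    O+=[(W3,"C",(247,184)),(W3,"S",(336,195)),(W3,"M",(423,206)),(W2,"M",(116*.64,188*.64))]
    G=dict(L=(-1,-1),C=(-1,0),S=(0,0),M=(1,0))
    def F(p,k):
        i,j=G[k];c,s=np.cos(p[2]),np.sin(p[2]); return (p[0]+p[3]*(c*i-s*j),p[1]+p[3]*(s*i+c*j),.032)
    # per-camera bias in mm-ish handled by averaging metric residuals
    r=least_squares(lambda p:np.concatenate([(ray(c,uv,.032)-F(p,k))[:2]*(500 if c is S else 1000) for c,k,uv in O]),[.59,.17,-1.69,.094])
    return r,{k:np.round(F(r.x,k),4) for k in G}
E
python3 -c "
from h import *
r,f=fit();print(r.x,f);print(r.fun.round(1))"
```

```text
[ 0.5899556   0.17342399 -1.69458731  0.09554002] {'L': array([0.5069, 0.28  , 0.032 ]), 'C': array([0.6018, 0.2682, 0.032 ]), 'S': array([0.59  , 0.1734, 0.032 ]), 'M': array([0.5782, 0.0786, 0.032 ])}
[-3.1 -2.6  0.5 -0.7 -2.3 -2.4  0.2 -0.4 -3.  -3.   1.3 -0.8 -3.5 -3.3
 -0.9 -1.5  2.2  2.8  1.8  2.9  1.1  3.  -0.2  0.5]
```

>>> {"method": "drive_tool", "body": {
  "moves": [
    {"x": 2,"y": -4,"z": 45,"rx": 0,"ry": 0,"rz": 0,"fingers": 1},
    {"x": 2,"y": -4,"z": 85,"rx": 0,"ry": 0,"rz": 0,"fingers": 1},
    {"x": 2,"y": -4,"z": 105,"rx": 0,"ry": 0,"rz": 0,"fingers": 1},
    {"x": 2,"y": -4,"z": 112,"rx": 0,"ry": 0,"rz": 0,"fingers": 1},
    {"x": 2,"y": -4,"z": 115,"rx": 0,"ry": 0,"rz": 0,"fingers": 1},
    {"x": 2,"y": -4,"z": 115,"rx": 0,"ry": 0,"rz": 0,"fingers": 1},
    {"x": 2,"y": -4,"z": 115,"rx": 0,"ry": 0,"rz": 0,"fingers": 1}
  ]
}}

```text
time_s: 6.42
tool_pos: [0.6019, 0.2707, 0.0437]
tool_rot: [-180.0, -0.1, 0.0]
force: [1.0, 0.7, -0.3]
grip_width: 0.0223
grasp_force: 25.0
```

>>> {"method": "drive_tool", "body": {
  "moves": [
    {"x": 0,"y": 1,"z": 1,"rx": 0,"ry": 0,"rz": 0,"fingers": 1},
    {"x": 0,"y": 1,"z": 2,"rx": 0,"ry": 0,"rz": 0,"fingers": 1},
    {"x": 0,"y": 1,"z": 2,"rx": 0,"ry": 0,"rz": 0,"fingers": 1}
  ]
}}

```text
time_s: 6.8
tool_pos: [0.6014, 0.2692, 0.0407]
tool_rot: [180.0, -0.0, 0.0]
force: [-0.7, 0.2, 0.9]
grip_width: 0.022
grasp_force: 25.0
```

Now I release, go up and travel back above the stud.

>>> {"method": "drive_tool", "body": {
  "moves": [
    {"x": 0,"y": 0,"z": 0,"rx": 0,"ry": 0,"rz": 0,"fingers": 0.2},
    {"x": 0,"y": 0,"z": 0,"rx": 0,"ry": 0,"rz": 0,"fingers": 0.0},
    {"x": 0,"y": 0,"z": 0,"rx": 0,"ry": 0,"rz": 0,"fingers": -0.1},
    {"x": 0,"y": 0,"z": -10,"rx": 0,"ry": 0,"rz": 0,"fingers": -0.1},
    {"x": 0,"y": 0,"z": -50,"rx": 0,"ry": 0,"rz": 0,"fingers": -0.1},
    {"x": 0,"y": 0,"z": -110,"rx": 0,"ry": 0,"rz": 0,"fingers": -0.1},
    {"x": -12,"y": 55,"z": -110,"rx": 0,"ry": 0,"rz": 0,"fingers": -0.1},
    {"x": -24,"y": 110,"z": -110,"rx": 0,"ry": 0,"rz": 0,"fingers": -0.1},
    {"x": -36,"y": 165,"z": -110,"rx": 0,"ry": 0,"rz": 0,"fingers": -0.1},
    {"x": -48,"y": 220,"z": -110,"rx": 0,"ry": 0,"rz": 0,"fingers": -0.1},
    {"x": -60,"y": 275,"z": -110,"rx": 0,"ry": 0,"rz": 0,"fingers": -0.1},
    {"x": -72,"y": 330,"z": -110,"rx": 0,"ry": 0,"rz": 0,"fingers": -0.1},
    {"x": -84,"y": 385,"z": -110,"rx": 0,"ry": 0,"rz": 0,"fingers": -0.1},
    {"x": -91,"y": 413,"z": -110,"rx": 0,"ry": 0,"rz": 0,"fingers": -0.1},
    {"x": -91,"y": 413,"z": -110,"rx": 0,"ry": 0,"rz": 0,"fingers": -0.1},
    {"x": -91,"y": 413,"z": -110,"rx": 0,"ry": 0,"rz": 0,"fingers": -0.1},
    {"x": -91,"y": 413,"z": -110,"rx": 0,"ry": 0,"rz": 0,"fingers": -0.1}
  ]
}}

```text
time_s: 8.93
tool_pos: [0.5111, -0.1418, 0.1508]
tool_rot: [-180.0, -0.0, 0.2]
force: [0.3, 0.6, -0.0]
grip_width: 0.0477
grasp_force: 0.0
```

```bash
cat > look.py <<'E'
import sys,cv2,pickle,numpy as np
from cell import sensors, vision
o=sensors.get_obs();print(o["tool_pos"],o["tool_rot"],o["time_s"])
D={n:vision.read_camera(n) for n in("wrist","side","scene")}
im=np.zeros((600,800,3),np.uint8); im[:384,:512]=D["wrist"]["image"]; im[384:600,:288]=cv2.resize(D["side"]["image"][125:233,200:344],(288,216),interpolation=2); im[384:600,300:780]=cv2.resize(D["scene"]["image"][150:258,130:370],(480,216),interpolation=2)
cv2.imwrite(f"pics/{sys.argv[1]}.png",im[:,:,::-1]); pickle.dump(D,open(sys.argv[1]+".pkl","wb"))
E
python3 look.py p4
```

```text
[ 0.51110668 -0.14177795  0.15079455] [-1.79980387e+02 -2.45309656e-02  2.25052704e-01] 8.925
```

View pics/p4.png

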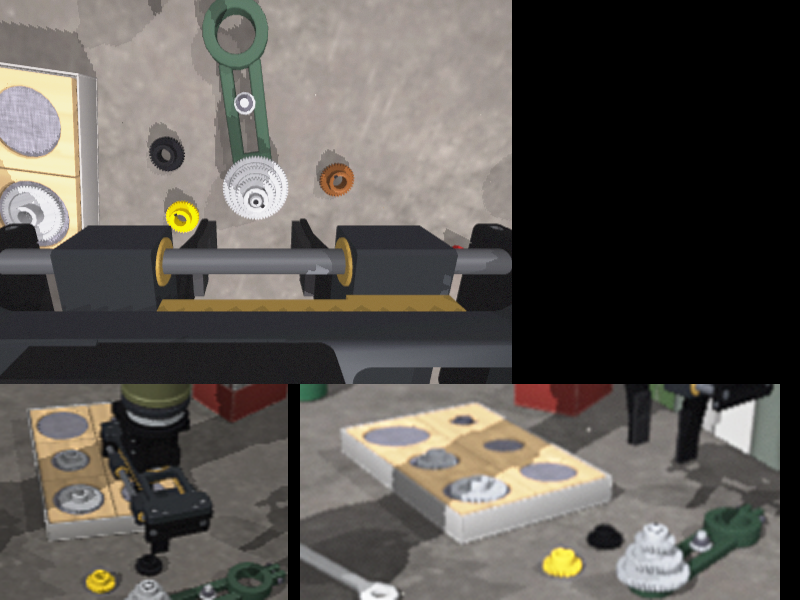

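The three gears stay on the stud at (256,190) in the wrist view, and the collar appears inside its recess at (462,420) in the scene crop. Next is the small gear, with tips just above its teeth (TCP about 0.063).

>>> {"method": "drive_tool", "body": {
  "moves": [
    {"x": 0,"y": 1.5,"z": 40,"rx": 0,"ry": 0,"rz": 0,"fingers": -0.1},
    {"x": 0,"y": 1.5,"z": 70,"rx": 0,"ry": 0,"rz": 0,"fingers": -0.1},
    {"x": 0,"y": 1.5,"z": 82,"rx": 0,"ry": 0,"rz": 0,"fingers": -0.1},
    {"x": 0,"y": 1.5,"z": 86,"rx": 0,"ry": 0,"rz": 0,"fingers": -0.1},
    {"x": 0,"y": 1.5,"z": 86,"rx": 0,"ry": 0,"rz": 0,"fingers": -0.1},
    {"x": 0,"y": 1.5,"z": 86,"rx": 0,"ry": 0,"rz": 0,"fingers": -0.1}
  ]
}}

```text
time_s: 9.82
tool_pos: [0.5114, -0.1455, 0.0657]
tool_rot: [180.0, -0.1, 0.0]
force: [0.1, -0.9, 0.3]
grip_width: 0.0479
grasp_force: 0.0
```

>>> {"method": "drive_tool", "body": {
  "moves": [
    {"x": 0,"y": -1,"z": 2,"rx": 0,"ry": 0,"rz": 0,"fingers": -0.1},
    {"x": 0,"y": -1,"z": 2,"rx": 0,"ry": 0,"rz": 0,"fingers": 1},
    {"x": 0,"y": -1,"z": 2,"rx": 0,"ry": 0,"rz": 0,"fingers": 1},
    {"x": 0,"y": -1,"z": 2,"rx": 0,"ry": 0,"rz": 0,"fingers": 1},
    {"x": 0,"y": -1,"z": 2,"rx": 0,"ry": 0,"rz": 0,"fingers": 1}
  ],
  "force": 30
}}

```text
time_s: 10.45
tool_pos: [0.5106, -0.1442, 0.0626]
tool_rot: [180.0, -0.0, 0.0]
force: [-0.5, -0.8, 0.0]
grip_width: 0.0222
grasp_force: 30.0
```

>>> {"method": "drive_tool", "body": {
  "moves": [
    {"x": 0,"y": 0,"z": -10,"rx": 0,"ry": 0,"rz": 0,"fingers": 1},
    {"x": 0,"y": 0,"z": -35,"rx": 0,"ry": 0,"rz": 0,"fingers": 1},
    {"x": 0,"y": 0,"z": -80,"rx": 0,"ry": 0,"rz": 0,"fingers": 1},
    {"x": 12,"y": -45,"z": -80,"rx": 0,"ry": 0,"rz": 0,"fingers": 1},
    {"x": 25,"y": -100,"z": -80,"rx": 0,"ry": 0,"rz": 0,"fingers": 1},
    {"x": 38,"y": -155,"z": -80,"rx": 0,"ry": 0,"rz": 0,"fingers": 1},
    {"x": 52,"y": -210,"z": -80,"rx": 0,"ry": 0,"rz": 0,"fingers": 1},
    {"x": 66,"y": -265,"z": -80,"rx": 0,"ry": 0,"rz": 0,"fingers": 1},
    {"x": 79,"y": -318,"z": -80,"rx": 0,"ry": 0,"rz": 0,"fingers": 1},
    {"x": 79,"y": -318,"z": -80,"rx": 0,"ry": 0,"rz": 0,"fingers": 1},
    {"x": 79,"y": -318,"z": -80,"rx": 0,"ry": 0,"rz": 0,"fingers": 1},
    {"x": 79,"y": -318,"z": -40,"rx": 0,"ry": 0,"rz": 0,"fingers": 1},
    {"x": 79,"y": -318,"z": 0,"rx": 0,"ry": 0,"rz": 0,"fingers": 1},
    {"x": 79,"y": -318,"z": 14,"rx": 0,"ry": 0,"rz": 0,"fingers": 1},
    {"x": 79,"y": -318,"z": 14,"rx": 0,"ry": 0,"rz": 0,"fingers": 1},
    {"x": 79,"y": -318,"z": 14,"rx": 0,"ry": 0,"rz": 0,"fingers": 1}
  ]
}}

```text
time_s: 12.45
tool_pos: [0.5907, 0.1738, 0.0504]
tool_rot: [-180.0, -0.2, 0.0]
force: [-0.4, 1.0, -0.6]
grip_width: 0.0222
grasp_force: 30.0
```

>>> {"method": "drive_tool", "body": {
  "moves": [
    {"x": 0,"y": 0,"z": 4,"rx": 0,"ry": 0,"rz": 0,"fingers": 1},
    {"x": 0,"y": 0,"z": 7,"rx": 0,"ry": 0,"rz": 0,"fingers": 1},
    {"x": 0,"y": 0,"z": 7,"rx": 0,"ry": 0,"rz": 0,"fingers": 1},
    {"x": 0,"y": 0,"z": 7,"rx": 0,"ry": 0,"rz": 0,"fingers": 1}
  ]
}}

```text
time_s: 12.95
tool_pos: [0.5895, 0.1739, 0.0417]
tool_rot: [-180.0, -0.0, 0.0]
force: [0.2, -0.0, 0.5]
grip_width: 0.0226
grasp_force: 30.0
```

Release and return to the stud.

>>> {"method": "drive_tool", "body": {
  "moves": [
    {"x": 0,"y": 0,"z": 0,"rx": 0,"ry": 0,"rz": 0,"fingers": 0.2},
    {"x": 0,"y": 0,"z": 0,"rx": 0,"ry": 0,"rz": 0,"fingers": 0.0},
    {"x": 0,"y": 0,"z": 0,"rx": 0,"ry": 0,"rz": 0,"fingers": -0.1},
    {"x": 0,"y": 0,"z": -10,"rx": 0,"ry": 0,"rz": 0,"fingers": -0.1},
    {"x": 0,"y": 0,"z": -50,"rx": 0,"ry": 0,"rz": 0,"fingers": -0.1},
    {"x": 0,"y": 0,"z": -110,"rx": 0,"ry": 0,"rz": 0,"fingers": -0.1},
    {"x": -13,"y": 55,"z": -110,"rx": 0,"ry": 0,"rz": 0,"fingers": -0.1},
    {"x": -26,"y": 110,"z": -110,"rx": 0,"ry": 0,"rz": 0,"fingers": -0.1},
    {"x": -39,"y": 165,"z": -110,"rx": 0,"ry": 0,"rz": 0,"fingers": -0.1},
    {"x": -52,"y": 220,"z": -110,"rx": 0,"ry": 0,"rz": 0,"fingers": -0.1},
    {"x": -65,"y": 275,"z": -110,"rx": 0,"ry": 0,"rz": 0,"fingers": -0.1},
    {"x": -79,"y": 318,"z": -110,"rx": 0,"ry": 0,"rz": 0,"fingers": -0.1},
    {"x": -79,"y": 318,"z": -110,"rx": 0,"ry": 0,"rz": 0,"fingers": -0.1},
    {"x": -79,"y": 318,"z": -60,"rx": 0,"ry": 0,"rz": 0,"fingers": -0.1},
    {"x": -79,"y": 318,"z": -25,"rx": 0,"ry": 0,"rz": 0,"fingers": -0.1},
    {"x": -79,"y": 318,"z": -10,"rx": 0,"ry": 0,"rz": 0,"fingers": -0.1},
    {"x": -79,"y": 318,"z": -7,"rx": 0,"ry": 0,"rz": 0,"fingers": -0.1},
    {"x": -79,"y": 318,"z": -7,"rx": 0,"ry": 0,"rz": 0,"fingers": -0.1},
    {"x": -79,"y": 318,"z": -7,"rx": 0,"ry": 0,"rz": 0,"fingers": -0.1}
  ]
}}

```text
time_s: 15.32
tool_pos: [0.5117, -0.1445, 0.0499]
tool_rot: [179.9, -0.1, 0.1]
force: [-0.4, 0.1, -0.1]
grip_width: 0.0482
grasp_force: 0.0
```

>>> {"method": "drive_tool", "body": {
  "moves": [
    {"x": 0,"y": 0,"z": 2,"rx": 0,"ry": 0,"rz": 0,"fingers": -0.1},
    {"x": 0,"y": 0,"z": 2,"rx": 0,"ry": 0,"rz": 0,"fingers": 1},
    {"x": 0,"y": 0,"z": 2,"rx": 0,"ry": 0,"rz": 0,"fingers": 1},
    {"x": 0,"y": 0,"z": 2,"rx": 0,"ry": 0,"rz": 0,"fingers": 1},
    {"x": 0,"y": 0,"z": 2,"rx": 0,"ry": 0,"rz": 0,"fingers": 1}
  ],
  "force": 40
}}

```text
time_s: 15.95
tool_pos: [0.5105, -0.1442, 0.0465]
tool_rot: [-180.0, 0.0, 0.0]
force: [0.2, 0.0, 0.8]
grip_width: 0.0223
grasp_force: 40.0
```

>>> {"method": "drive_tool", "body": {
  "moves": [
    {"x": 0,"y": 0,"z": -15,"rx": 0,"ry": 0,"rz": 0,"fingers": 1},
    {"x": 0,"y": 0,"z": -45,"rx": 0,"ry": 0,"rz": 0,"fingers": 1},
    {"x": 0,"y": 0,"z": -95,"rx": 0,"ry": 0,"rz": 0,"fingers": 1},
    {"x": 15,"y": -50,"z": -95,"rx": 0,"ry": 0,"rz": 0,"fingers": 1},
    {"x": 32,"y": -105,"z": -95,"rx": 0,"ry": 0,"rz": 0,"fingers": 1},
    {"x": 50,"y": -160,"z": -95,"rx": 0,"ry": 0,"rz": 0,"fingers": 1},
    {"x": 67,"y": -210,"z": -95,"rx": 0,"ry": 0,"rz": 0,"fingers": 1},
    {"x": 67.5,"y": -222.5,"z": -95,"rx": 0,"ry": 0,"rz": 0,"fingers": 1},
    {"x": 67.5,"y": -222.5,"z": -95,"rx": 0,"ry": 0,"rz": 0,"fingers": 1},
    {"x": 67.5,"y": -222.5,"z": -95,"rx": 0,"ry": 0,"rz": 0,"fingers": 1},
    {"x": 67.5,"y": -222.5,"z": -50,"rx": 0,"ry": 0,"rz": 0,"fingers": 1},
    {"x": 67.5,"y": -222.5,"z": -18,"rx": 0,"ry": 0,"rz": 0,"fingers": 1},
    {"x": 67.5,"y": -222.5,"z": -3,"rx": 0,"ry": 0,"rz": 0,"fingers": 1},
    {"x": 67.5,"y": -222.5,"z": -3,"rx": 0,"ry": 0,"rz": 0,"fingers": 1},
    {"x": 67.5,"y": -222.5,"z": -3,"rx": 0,"ry": 0,"rz": 0,"fingers": 1}
  ]
}}

```text
time_s: 17.82
tool_pos: [0.579, 0.0781, 0.051]
tool_rot: [180.0, -0.1, 0.0]
force: [0.4, -0.7, -0.9]
grip_width: 0.0224
grasp_force: 40.0
```

>>> {"method": "drive_tool", "body": {
  "moves": [
    {"x": 0,"y": 0,"z": 4,"rx": 0,"ry": 0,"rz": 0,"fingers": 1},
    {"x": 0,"y": 0,"z": 8,"rx": 0,"ry": 0,"rz": 0,"fingers": 1},
    {"x": 0,"y": 0,"z": 8,"rx": 0,"ry": 0,"rz": 0,"fingers": 1},
    {"x": 0,"y": 0,"z": 8,"rx": 0,"ry": 0,"rz": 0,"fingers": 1}
  ]
}}

```text
time_s: 18.32
tool_pos: [0.578, 0.0783, 0.0417]
tool_rot: [180.0, -0.0, 0.1]
force: [0.2, 0.6, -0.6]
grip_width: 0.0221
grasp_force: 40.0
```

>>> {"method": "drive_tool", "body": {
  "moves": [
    {"x": 0,"y": 0,"z": 0,"rx": 0,"ry": 0,"rz": 0,"fingers": 0.2},
    {"x": 0,"y": 0,"z": 0,"rx": 0,"ry": 0,"rz": 0,"fingers": 0.0},
    {"x": 0,"y": 0,"z": 0,"rx": 0,"ry": 0,"rz": 0,"fingers": -0.1},
    {"x": 0,"y": 0,"z": -10,"rx": 0,"ry": 0,"rz": 0,"fingers": -0.1},
    {"x": 0,"y": 0,"z": -50,"rx": 0,"ry": 0,"rz": 0,"fingers": -0.1},
    {"x": 0,"y": 0,"z": -100,"rx": 0,"ry": 0,"rz": 0,"fingers": -0.1},
    {"x": -17,"y": 55,"z": -100,"rx": 0,"ry": 0,"rz": 0,"fingers": -0.1},
    {"x": -34,"y": 110,"z": -100,"rx": 0,"ry": 0,"rz": 0,"fingers": -0.1},
    {"x": -51,"y": 165,"z": -100,"rx": 0,"ry": 0,"rz": 0,"fingers": -0.1},
    {"x": -67,"y": 215,"z": -100,"rx": 0,"ry": 0,"rz": 0,"fingers": -0.1},
    {"x": -67.5,"y": 222.5,"z": -100,"rx": 0,"ry": 0,"rz": 0,"fingers": -0.1},
    {"x": -67.5,"y": 222.5,"z": -100,"rx": 0,"ry": 0,"rz": 0,"fingers": -0.1},
    {"x": -67.5,"y": 222.5,"z": -60,"rx": 0,"ry": 0,"rz": 0,"fingers": -0.1},
    {"x": -67.5,"y": 222.5,"z": -20,"rx": 0,"ry": 0,"rz": 0,"fingers": -0.1},
    {"x": -67.5,"y": 222.5,"z": 0,"rx": 0,"ry": 0,"rz": 0,"fingers": -0.1},
    {"x": -67.5,"y": 222.5,"z": 7,"rx": 0,"ry": 0,"rz": 0,"fingers": -0.1},
    {"x": -67.5,"y": 222.5,"z": 7,"rx": 0,"ry": 0,"rz": 0,"fingers": -0.1},
    {"x": -67.5,"y": 222.5,"z": 7,"rx": 0,"ry": 0,"rz": 0,"fingers": -0.1}
  ]
}}

```text
time_s: 20.58
tool_pos: [0.5117, -0.144, 0.0357]
tool_rot: [180.0, -0.1, 0.1]
force: [-0.2, 0.0, 0.2]
grip_width: 0.0477
grasp_force: 0.0
```

>>> {"method": "drive_tool", "body": {
  "moves": [
    {"x": 0,"y": 0,"z": 3.5,"rx": 0,"ry": 0,"rz": 0,"fingers": -0.1},
    {"x": 0,"y": 0,"z": 3.5,"rx": 0,"ry": 0,"rz": 0,"fingers": 1},
    {"x": 0,"y": 0,"z": 3.5,"rx": 0,"ry": 0,"rz": 0,"fingers": 1},
    {"x": 0,"y": 0,"z": 3.5,"rx": 0,"ry": 0,"rz": 0,"fingers": 1},
    {"x": 0,"y": 0,"z": 3.5,"rx": 0,"ry": 0,"rz": 0,"fingers": 1}
  ],
  "force": 45
}}

```text
time_s: 21.2
tool_pos: [0.5106, -0.1442, 0.0311]
tool_rot: [-180.0, -0.0, 0.0]
force: [0.1, -0.2, 0.5]
grip_width: 0.0221
grasp_force: 45.0
```

>>> {"method": "drive_tool", "body": {
  "moves": [
    {"x": 0,"y": 0,"z": -15,"rx": 0,"ry": 0,"rz": 0,"fingers": 1},
    {"x": 0,"y": 0,"z": -60,"rx": 0,"ry": 0,"rz": 0,"fingers": 1},
    {"x": 0,"y": 0,"z": -110,"rx": 0,"ry": 0,"rz": 0,"fingers": 1},
    {"x": 0,"y": -50,"z": -110,"rx": 0,"ry": 0,"rz": 0,"fingers": 1},
    {"x": 0,"y": -105,"z": -110,"rx": 0,"ry": 0,"rz": 0,"fingers": 1},
    {"x": 0,"y": -160,"z": -110,"rx": 0,"ry": 0,"rz": 0,"fingers": 1},
    {"x": -2,"y": -215,"z": -110,"rx": 0,"ry": 0,"rz": 0,"fingers": 1},
    {"x": -2,"y": -270,"z": -110,"rx": 0,"ry": 0,"rz": 0,"fingers": 1},
    {"x": -3,"y": -325,"z": -110,"rx": 0,"ry": 0,"rz": 0,"fingers": 1},
    {"x": -3,"y": -375,"z": -110,"rx": 0,"ry": 0,"rz": 0,"fingers": 1},
    {"x": -4,"y": -424,"z": -110,"rx": 0,"ry": 0,"rz": 0,"fingers": 1},
    {"x": -4,"y": -424,"z": -110,"rx": 0,"ry": 0,"rz": 0,"fingers": 1},
    {"x": -4,"y": -424,"z": -110,"rx": 0,"ry": 0,"rz": 0,"fingers": 1},
    {"x": -4,"y": -424,"z": -110,"rx": 0,"ry": 0,"rz": 0,"fingers": 1},
    {"x": -4,"y": -424,"z": -110,"rx": 0,"ry": 0,"rz": 0,"fingers": 1}
  ]
}}

```text
time_s: 23.08
tool_pos: [0.5067, 0.2782, 0.1411]
tool_rot: [180.0, -0.0, -0.1]
force: [0.5, 0.4, -3.1]
grip_width: 0.022
grasp_force: 45.0
```

```bash
python3 look.py p5; python3 -c "
from cell import sensors;print(sensors.get_obs()['qpos'])"
```

```text
[0.50671138 0.27820867 0.14105652] [ 1.79950376e+02 -1.33107655e-02 -8.85827462e-02] 23.075
[   7.60824675   18.93595637  -46.34629212   98.78793933   14.63350748
   68.5444987  -132.62261691]
```

View pics/p5.png

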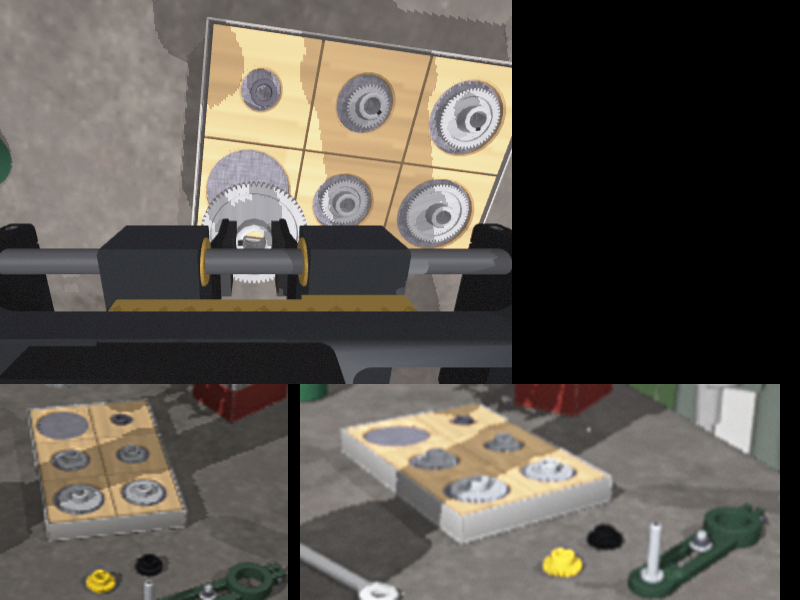

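The wrist view shows the collar (261,91), small gear (365,102) and medium gear (465,118) seated centrally. The large gear is held above its empty recess, which spans x 206–290 with its top at y≈150.

```bash
python3 - <<'E'
from h import *
W=pickle.load(open("p5.pkl","rb"))["wrist"]
print(ray(W,(248,189),.032),ray(W,(248,150),.032),"expect top x = cx+.042")
print("C",ray(W,(261,90),.032),"S",ray(W,(365,102),.032),"M",ray(W,(466,117),.032))
E
```

```text
[0.50989392 0.28366593 0.032     ] [0.54855147 0.28340735 0.032     ] expect top x = cx+.042
C [0.60256337 0.27129334 0.032     ] S [0.5921309  0.17614728 0.032     ] M [0.57878639 0.08104717 0.032     ]
```

>>> {"method": "drive_tool", "body": {
  "moves": [
    {"x": 1,"y": -1.5,"z": 45,"rx": 0,"ry": 0,"rz": 0,"fingers": 1},
    {"x": 1,"y": -1.5,"z": 75,"rx": 0,"ry": 0,"rz": 0,"fingers": 1},
    {"x": 1,"y": -1.5,"z": 90,"rx": 0,"ry": 0,"rz": 0,"fingers": 1},
    {"x": 1,"y": -1.5,"z": 90,"rx": 0,"ry": 0,"rz": 0,"fingers": 1},
    {"x": 1,"y": -1.5,"z": 90,"rx": 0,"ry": 0,"rz": 0,"fingers": 1}
  ]
}}

```text
time_s: 23.85
tool_pos: [0.5081, 0.2819, 0.0524]
tool_rot: [-179.9, -0.1, 0.0]
force: [0.8, 0.2, -1.8]
grip_width: 0.0219
grasp_force: 45.0
```

>>> {"method": "drive_tool", "body": {
  "moves": [
    {"x": 0,"y": 0.5,"z": 5,"rx": 0,"ry": 0,"rz": 0,"fingers": 1},
    {"x": 0,"y": 0.5,"z": 9,"rx": 0,"ry": 0,"rz": 0,"fingers": 1},
    {"x": 0,"y": 0.5,"z": 9,"rx": 0,"ry": 0,"rz": 0,"fingers": 1},
    {"x": 0,"y": 0.5,"z": 9,"rx": 0,"ry": 0,"rz": 0,"fingers": 1}
  ]
}}

```text
time_s: 24.35
tool_pos: [0.5075, 0.2807, 0.0422]
tool_rot: [-180.0, -0.0, 0.0]
force: [0.8, 0.5, -1.6]
grip_width: 0.0215
grasp_force: 45.0
```

>>> {"method": "drive_tool", "body": {
  "moves": [
    {"x": 0,"y": 0,"z": 0,"rx": 0,"ry": 0,"rz": 0,"fingers": 0.2},
    {"x": 0,"y": 0,"z": 0,"rx": 0,"ry": 0,"rz": 0,"fingers": 0.0},
    {"x": 0,"y": 0,"z": 0,"rx": 0,"ry": 0,"rz": 0,"fingers": -0.1},
    {"x": 0,"y": 0,"z": -10,"rx": 0,"ry": 0,"rz": 0,"fingers": -0.1},
    {"x": 0,"y": 0,"z": -50,"rx": 0,"ry": 0,"rz": 0,"fingers": -0.1},
    {"x": 0,"y": 0,"z": -110,"rx": 0,"ry": 0,"rz": 0,"fingers": -0.1},
    {"x": 0,"y": 50,"z": -160,"rx": 0,"ry": 0,"rz": 0,"fingers": -0.1},
    {"x": 0,"y": 100,"z": -190,"rx": 0,"ry": 0,"rz": 0,"fingers": -0.1},
    {"x": 0,"y": 100,"z": -190,"rx": 0,"ry": 0,"rz": 0,"fingers": -0.1},
    {"x": 0,"y": 100,"z": -190,"rx": 0,"ry": 0,"rz": 0,"fingers": -0.1},
    {"x": 0,"y": 100,"z": -190,"rx": 0,"ry": 0,"rz": 0,"fingers": -0.1}
  ]
}}

```text
time_s: 25.72
tool_pos: [0.5063, 0.1823, 0.2313]
tool_rot: [-180.0, 0.1, 0.2]
force: [-0.2, 0.7, 0.2]
grip_width: 0.048
grasp_force: 0.0
```

```bash
python3 look.py p6
```

```text
[0.50630871 0.18234606 0.2312765 ] [-1.79972311e+02  9.09666360e-02  2.04215959e-01] 25.725
```

View pics/p6.png

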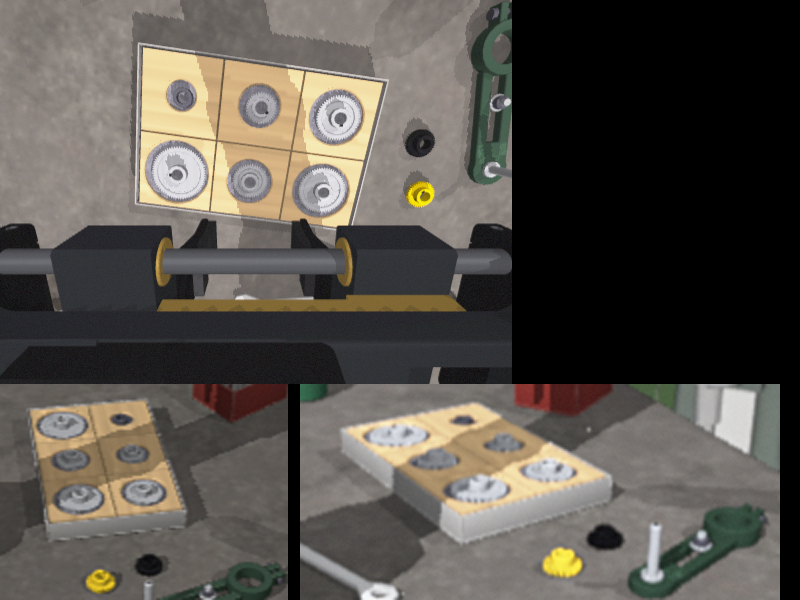

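All four pieces appear to be in their recesses: large (177,171), collar (181,96), small (260,105) and medium (337,118). I'll take one enlarged check.

```bash
python3 -c "
import pickle,cv2
i=pickle.load(open('p6.pkl','rb'))['wrist']['image'][40:225,130:390,::-1]
cv2.imwrite('pics/p7.png',cv2.resize(i,None,fx=3,fy=3,interpolation=2))"
```

```text
(no output)
```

View pics/p7.png

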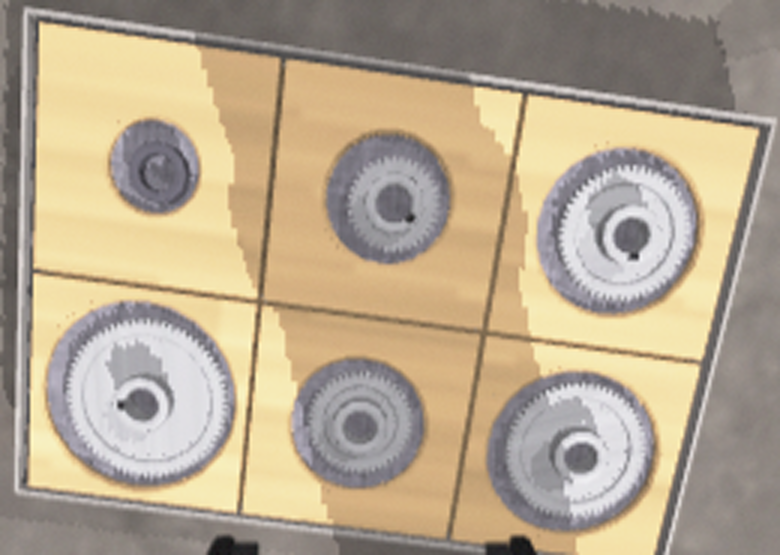

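The enlarged crop shows every piece flat inside its recess with felt visible around it. Offsets are about 4 mm, within the 6.5–7 mm clearance. I'm handing in.

```bash
python3 -c "
from cell import workorder
print(workorder.sign_off())"
```

```text
the job is handed in; nothing more can be done
None
```

I put the collar and all three gears in their own recesses, flat and about 4 mm off centre in the last picture, then handed the job in at about 26 s; sign-off returned no verdict.

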